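# Slide the flat tin home between the dividers of the beech rack

## Robot

A 7-joint arm with a two-finger parallel gripper is mounted at the origin on the work surface. World frame = base frame: x ahead of the robot, y to its left, z up, the work surface at z = 0. Lengths are in m, angles in rad, forces in N, time in s.
With the tool pointing down it reaches from about 0.425 to 0.875 m from the base axis. Payload 4.7 kg.
Tool frame: the origin (TCP) lies midway between the tips of the shut fingers; the grasp point (between the pads) lies 19 mm behind it; x points along the fingers, y is the direction in which the jaws open and shut, and the axes are right-handed (so a half turn about x gives the same grasp; the last joint's range is limited). The gripper opens to 87 mm and grips with 3 to 60 N. Pads are 19 mm wide; open, the fingers measure 117 mm over their backs; the gripper's body (75 mm by 190 mm) begins 51 mm behind the grasp point.
Start: joints at [-1.116, 0.321, -0.07, 1.45, 0.023, 1.371, -0.057], TCP at [0.277, 0.588, 0.223] pointing down, gripper open.
Joint ranges: [-2.86, 2.86], [-0.3, 2.09], [-1.38, 1.24], [0.06, 2.45], [-1.56, 4.7], [0.09, 2.05], [-2.69, 2.69]. Speed limits (rad/s): [2.57, 2.57, 3.14, 3.14, 3.14, 3.14, 3.14].

## Interface

Orientations are given as a rotation vector (axis times angle).
In Python, from bench import ctrl gives the robot as it stands. The module is installed in compiled form; this text tells all that it offers.
- The arm moves only by the shell command python3 -m jog 'ROWS' [FORCE]. ROWS is JSON, a list of rows, each an object with "rot": the turn, a rotation vector about the tool's x, y, z in units of 5 degrees (1.0 is 5 degrees), a list of three; "travel": the shift along the tool's x, y, z in units of 0.3 m (1.0 is 0.3 m), a list of three; "jaw": the closure, from -1 (fully open) to 1 (shut), so that 0 is half open. In form: [{"rot": [ax, ay, az], "travel": [tx, ty, tz], "jaw": jaw}, ...]. A call has 1 to 8 rows; each row shifts and turns the commanded pose from where the row before left it, along the tool's axes as they then stand; what a row does not reach is not made up. A row lasts 1/10 s, in which the tool goes at most 50 mm and 8.59 degrees, less where a joint would pass 70% of its speed; a pose out of reach is approached as far as the arm can. A call with a number of a shift or a turn outside -1 to 1 is refused whole. A call with a gripper value outside its range is refused whole. The fingers move at their own pace and stop on an object; FORCE is the grip in N (left out, the last holds). Time passes only in rows, so rows that do not move let the fingers close. It gives the time, the measured TCP pose, the force and the opening at its end, in the units of the state.
- ctrl.get_state(): the state, without advancing time (a new reading comes with each control period).
- ctrl.get_image(name): name is "scene" or "side" or "wrist"; returns the picture (400x640x3 uint8, red, green, blue); there is no depth.
- ctrl.camera_model(name): a dict with "mtx" (3x3 intrinsics, pixels), "extrinsics" (4x4, takes a point from world to camera coordinates); the wrist camera has in their place "hand_eye" (4x4, takes a point from camera to tool coordinates, whose origin is the TCP and whose axes are the tool frame's). Camera axes: x right, y up, looking along -z (the intrinsics and any distortion apply to the point x, -y, -z); pixel columns grow to the right and rows downward; lengths in m; the calibration is good to about 2 mm. A picture is of the moment at which its call begins: read the wrist's pose just before it. camera_model takes no time and is no camera call.
- ctrl.close_job(): hands the job in, once; it reports no verdict.
The state is a dict: "time": time; "joint_positions": joint angles; "qd": joint speeds; "joint_torque": joint torques, N m; "position": TCP position; "tool_rot": TCP orientation; "ft_force": force on the tool from outside, world axes, zero at the start; "torque": the same for the moment, N m; "grip_width": opening from 0.0 (shut) to 1.0 (fully open).
Only numpy, scipy, OpenCV 4.12 (cv2) and the standard library are available. Lean on these libraries where they do the work, as an engineer would, in place of code of your own. Each camera call takes 0.05 s, during which the arm holds its last target.

## Task

Put the flat oblong aluminium tin away: push it along the counter, in between the two dividers of the empty bay of the beech rack (the bay that has the blue label clip), until the end of the tin is fully home against the back board. Push it with the fingers only, sliding it flat on the counter all the way: never pick it up or tip it. Leave everything else standing where it is.

Things in the scene. Friction and masses are not known exactly. Their poses are not given: they have to be found in the camera images.
- tin: Flat oblong closed aluminium tin, blue rim round its lid, loose on the counter: 125 mm long (x axis), 84 wide (y), 50 tall, sides vertical, upright corners rounded 14 mm, 0.3 to 0.55 kg. Origin: centre of its underside, z up. Ends alike: either may go in first. Starts a few cm or more in front of the rack, turned up to 36 degrees from square to it, often to one side of the bay.
- rack: Beech rack screwed to the counter, open in front and above, no floor. Origin: counter level, middle of the back board's front face; x points from the open front into the board, y left, z up. Board 329 mm wide, 78 tall. Four dividers 14 mm thick, 60 tall, with rounded noses, reach 85 mm in front of the board, centred at y = -157.5, -52.5, 52.5, 157.5: three bays, each 91 mm wide.
- label: Blue clip-on label holder with blank paper in it, sitting on the top edge of the back board, 50 mm wide, its top 80 mm above the counter; it marks the empty bay (any of the three). Origin in the middle of that bay at counter level, 43 mm in front of the back board; axes as the rack's.
- home (a point): Point at counter level in the empty bay where the tin's origin lies when the tin is fully home: on the bay's centre line, 62.5 mm in front of the back board; axes as the rack's. A tin that is home stands 40 mm out of the front of the bay.
- canister: Bystander: round closed aluminium tin, 76 mm across, 105 mm tall, standing in one of the other bays. Origin at the centre of its underside.
- jar: Bystander: glass jar with flip-top lid and wire bail, 80 mm across, 147 mm tall, standing in the remaining bay. Origin at the centre of its underside.
- bowl: Bystander: stainless steel bowl, 150 mm across the rim, 62 mm tall, on the right of the counter. Origin at the centre of its underside.
- saucer: Bystander: blue ceramic saucer, 140 mm across, 18 mm tall, on the left. Origin at the centre of its underside.
- mug: Bystander: white mug, 82 mm across, 92 mm tall, handle towards its +y, on the left. Origin at the centre of its underside.
- scoop: Bystander: white plastic scoop, 30 mm tall, lying on the right; its bowl reaches 70 mm along its +x from the origin, its handle about 84 mm along -x.
Things that resemble listed ones, but are neither listed nor needed, are in the scene too. What is shaped like the tin but yellow is not meant.

How it is judged:
On the way:
1. the leading end of the tin is between the two dividers of the empty bay, the tin flat on the counter (x of tin in the frame of home above -0.075 m and y of tin in the frame of home between -0.012 and 0.012 m and angle between the x axis of tin and the x axis of home, either way round below 0.25 rad and height (world z) of tin below 0.006 m), for 0.1 s.
At the end, for the whole second after the job is handed in: The tin stands flat and at rest in the empty bay between its two dividers, its end against the back board (within 5 mm), square to it within about 6 degrees (x of tin in the frame of home between -0.005 and 0.004 m and y of tin in the frame of home between -0.007 and 0.007 m and angle between the x axis of tin and the x axis of home, either way round below 0.1 rad and height (world z) of tin below 0.004 m and angle between tin's own z axis and vertical below 0.05 rad and linear speed of tin below 0.01 m/s); the robot touches nothing.
It fails at once if the tin was lifted off the counter (height (world z) of tin above 0.01 m).
It fails at once if the tin was tipped (angle between tin's own z axis and vertical above 0.15 rad).
It fails at once if the canister or the jar in the rack was moved by more than 15 mm or tipped (distance of any of canister, jar from where it was at the start of the episode above 0.015 m or angle between any of canister, jar's own z axis and vertical above 0.3 rad).
It fails at once if the bowl, saucer, mug or scoop was moved by more than 15 mm (distance of any of bowl, saucer, mug, scoop from where it was at the start of the episode above 0.015 m).
It also fails if it takes over 58 s, if anything falls off the work surface, if the arm or the gripper's body presses on something with over 40 N, if the wrist force passes 120 N, or if a joint passes its speed limit or range.

## Working session

There is one attempt and no reset: what is moved stays moved. The work goes in short steps, Python scripts to look and compute and a shell command to move; the robot and the scene stay as the last step left them, time stands still between calls to the robot, and variables do not carry over. Pictures are saved under pics/ and viewed, and the job is handed in when it is done.

```bash
mkdir -p pics; ls
python3 - <<'E'
from bench import ctrl
import cv2
s=ctrl.get_state();print(s)
for n in("scene","side"):
    im=ctrl.get_image(n);cv2.imwrite(f"pics/{n}0.png",im[:,:,::-1])
    m=ctrl.camera_model(n);print(n,m)
print(ctrl.camera_model("wrist"))
E
```

```text
pics
{'time': 0.0, 'joint_positions': array([-1.11592111,  0.32185381, -0.07008086,  1.45170764,  0.02258757,
        1.37080706, -0.0569095 ]), 'qd': array([ 0.00057395, -0.00053148, -0.00027292,  0.00055376, -0.00065338,
       -0.00130358,  0.00162357]), 'joint_torque': array([ 4.83951280e-04, -4.91290462e+01, -4.03188486e-01, -3.12530494e+01,
       -6.38201111e-02,  4.35544678e-02,  1.87063738e-04]), 'position': array([0.27711521, 0.58733293, 0.2214251 ]), 'tool_rot': array([ 0.34413183,  1.54336452, -0.34722881]), 'ft_force': array([-0.22922861, -0.53985794, -0.87654804]), 'torque': array([0.02587175, 0.04052022, 0.02378913]), 'grip_width': 0.9956335145878715}
scene {'mtx': array([[493.41344394,   0.        , 320.62764757],
       [  0.        , 493.41344394, 195.11846457],
       [  0.        ,   0.        ,   1.        ]]), 'extrinsics': array([[-0.27548625,  0.96121782,  0.01294722,  0.15181745],
       [-0.74866172, -0.22297687,  0.62432919,  0.37212305],
       [ 0.60300327,  0.16230102,  0.78105405, -1.70954288],
       [ 0.        ,  0.        ,  0.        ,  1.        ]
[... 248 characters left out ...]
      [ 0.18198678,  0.45390029,  0.87227022, -0.12856764],
       [-0.31145094, -0.81480149,  0.48897529, -0.87801159],
       [ 0.        ,  0.        ,  0.        ,  1.        ]])}
{'mtx': array([[289.71956374,   0.        , 318.21244839],
       [  0.        , 289.71956374, 203.76992278],
       [  0.        ,   0.        ,   1.        ]]), 'hand_eye': array([[ 7.46615949e-04,  2.75446857e-01, -9.61316010e-01,
        -1.61459523e-01],
       [ 9.99999551e-01,  3.54614084e-04,  8.78267853e-04,
        -1.72225574e-03],
       [ 5.82812316e-04, -9.61316235e-01, -2.75446469e-01,
        -7.45687810e-02],
       [ 0.00000000e+00,  0.00000000e+00,  0.00000000e+00,
         1.00000000e+00]])}
```

View pics/scene0.png

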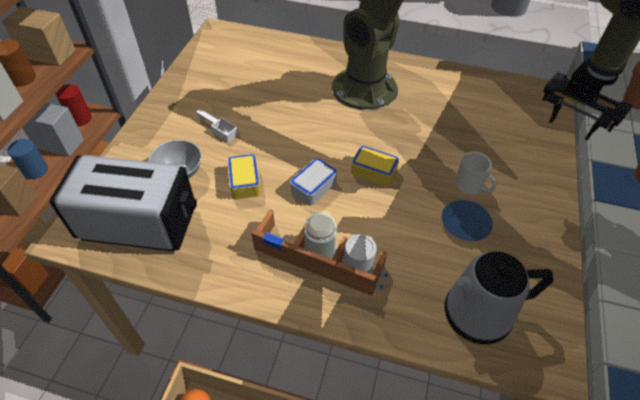

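View pics/side0.png

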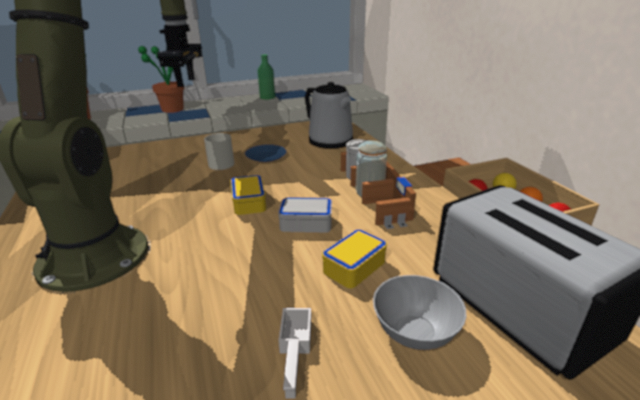

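Scene: grey tin with a blue rim at about (313,180). The rack is at (250-385, 215-290), with the label clip at (273,240), so the empty bay is the image-left one. The jar and canister stand in the other two bays. Next I measure the tin and the rack.

```bash
cat > h.py <<'E'
import numpy as np,cv2
from bench import ctrl
def ray(n,uv):
    m=ctrl.camera_model(n);K=m["mtx"];E=m["extrinsics"];R=E[:3,:3];t=E[:3,3]
    uv=np.atleast_2d(uv).astype(float)
    d=np.c_[(uv[:,0]-K[0,2])/K[0,0],-(uv[:,1]-K[1,2])/K[1,1],-np.ones(len(uv))]
    return -R.T@t,d@R
def onz(n,uv,z):
    c,d=ray(n,uv);return c+d*((z-c[2])/d[:,2])[:,None]
def proj(n,P):
    m=ctrl.camera_model(n);K=m["mtx"];E=m["extrinsics"]
    p=np.atleast_2d(P)@E[:3,:3].T+E[:3,3]
    return np.c_[K[0,0]*p[:,0]/-p[:,2]+K[0,2],K[1,1]*-p[:,1]/-p[:,2]+K[1,2]]
def blue(im):
    h=cv2.cvtColor(im,cv2.COLOR_RGB2HSV);return cv2.inRange(h,(105,110,50),(130,255,255))
def tin(n,im,box,zz=0.05):
    x0,y0,x1,y1=box
    m=blue(im);k=np.zeros_like(m);k[y0:y1,x0:x1]=m[y0:y1,x0:x1]
    pts=np.argwhere(k)[:,::-1]
    P=onz(n,pts,zz)[:,:2]
    r=cv2.minAreaRect((P*1000).astype(np.float32))
    return len(pts),r,cv2.boxPoints(r)
E
python3 - <<'E'
from h import *
for n,b in(("scene",(285,150,343,212)),("side",(270,185,338,240))):
    im=ctrl.get_image(n)
    print(n,tin(n,im,b))
    x0,y0,x1,y1=b
    if n=="scene": a=im[145:300,225:400]
    else: a=im[130:245,260:425]
    cv2.imwrite(f"pics/{n}1.png",cv2.resize(a,None,fx=4,fy=4,interpolation=2)[:600,:,::-1])
    a2=blue(im);print(np.unique(a2,return_counts=True))
    c,_,st,ce=cv2.connectedComponentsWithStats(a2);print([(s.tolist(),e.round(1).tolist()) for s,e in zip(st,ce) if 8<s[4]<5000])
E
```

```text
scene (213, ((478.17755126953125, -43.15979766845703), (79.20275115966797, 119.95639038085938), 66.23975372314453), array([[ 407.32733 ,  -55.2387  ],
       [ 517.11615 , -103.57037 ],
       [ 549.0278  ,  -31.080894],
       [ 439.23895 ,   17.250778]], dtype=float32))
(array([  0, 255], dtype=uint8), array([250684,   5316]))
[([583, 43, 14, 17, 114], [588.4, 48.6]), ([635, 135, 5, 25, 77], [637.5, 145.1]), ([9, 140, 38, 38, 879], [27.8, 157.8]), ([353, 147, 45, 28, 91], [374.2, 164.4]), ([229, 155, 29, 33, 132], [243.0, 175.1]), ([291, 159, 45, 36, 213], [312.6, 177.8]), ([593, 162, 47, 47, 1565], [616.0, 185.3]), ([443, 201, 49, 39, 1223], [465.9, 220.2]), ([263, 233, 21, 17, 207], [272.5, 240.5]), ([609, 367, 31, 33, 814], [623.8, 384.7])]
side (162, ((473.15106201171875, -49.96821594238281), (65.7829360961914, 119.06949615478516), 68.16120147705078), array([[ 405.65338  ,  -58.352486 ],
       [ 516.17773  , -102.64591  ],
       [ 540.64874  ,  -41.583946 ],
       [ 430.1244   ,    2.7094803]], dtype=float32))
(array([  0, 255], dtype=uint8), array([254499,   1501]))
[([276, 91, 30, 7, 131], [291.1, 94.2]), ([127, 106, 34, 9, 191], [143.4, 110.1]), ([169, 110, 39, 11, 261], [187.9, 114.9]), ([246, 146, 39, 15, 415], [265.5, 152.6]), ([259, 177, 5, 18, 28], [260.7, 185.5]), ([232, 178, 5, 20, 38], [233.3, 187.9]), ([397, 178, 14, 9, 73], [403.6, 181.7]), ([280, 200, 51, 15, 162], [304.8, 210.7]), ([336, 239, 8, 6, 10], [339.7, 241.1]), ([324, 241, 61, 27, 181], [354.3, 256.4])]
```

```bash
python3 -m jog '[{"rot":[0,0,0],"travel":[0,0,0],"jaw":1}]'
```

```text
time: 0.3
position: [0.2773, 0.5877, 0.2222]
tool_rot: [0.345, 1.543, -0.346]
ft_force: [0.4, -0.2, -0.3]
grip_width: 0.964
```

View pics/scene1.png

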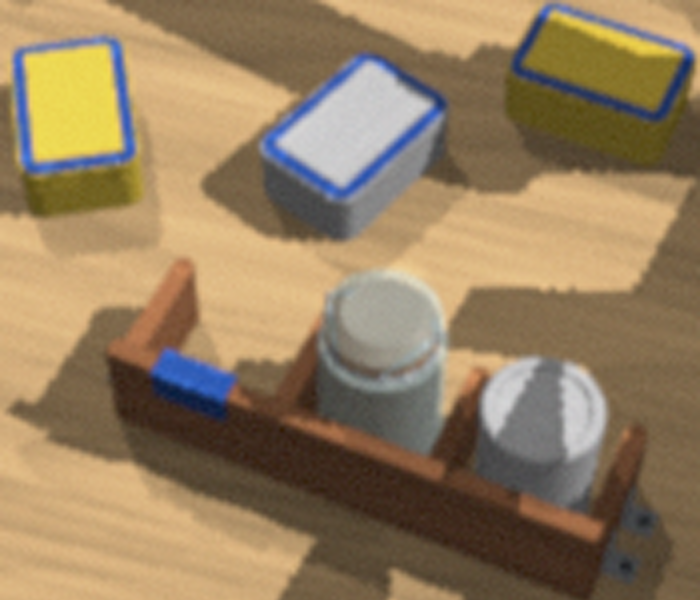

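View pics/side1.png

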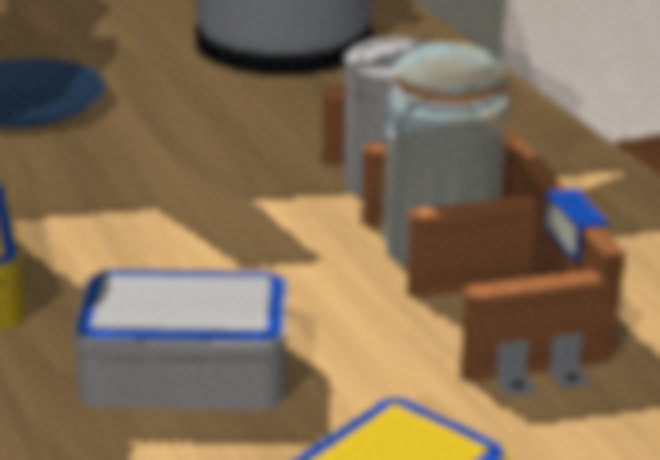

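Run:
```python
from h import *
def c(n,pts,z):
    o=dict(scene=(225,145),side=(260,130))[n]
    uv=(np.array(pts)+.5)/4-.5+o
    print(n,z,onz(n,uv,z)[:,:2].round(4).tolist())
c("scene",[(110,352),(600,525),(603,540),(112,364)],.078)
c("scene",[(155,375),(168,352),(235,378),(225,392)],.08)
c("scene",[(177,263),(196,266),(638,432)],.06)
c("side",[(468,295),(600,275),(415,212),(530,198)],.06)
c("side",[(548,190),(582,190),(606,222),(580,228)],.08)
```

```text
scene 0.078 [[0.7256, -0.129], [0.7589, 0.1906], [0.7682, 0.1944], [0.7337, -0.1246]]
scene 0.08 [[0.735, -0.0956], [0.7166, -0.0937], [0.7231, -0.0475], [0.7346, -0.0501]]
scene 0.06 [[0.6359, -0.1182], [0.6347, -0.1054], [0.678, 0.1991]]
side 0.06 [[0.6305, -0.114], [0.7158, -0.1222], [0.6491, -0.0053], [0.7285, -0.0153]]
side 0.08 [[0.7235, -0.044], [0.7436, -0.0522], [0.734, -0.0961], [0.715, -0.097]]
```

```bash
cat >> h.py <<'E'
from scipy.spatial.transform import Rotation as Ro
def goal(pos,yaw,tilt=0,s=None,quiet=False):
    """yaw: world heading of push direction (deg); tilt>0: fingertips swing back to base. prints tool-frame shift units and rot units"""
    s=s or ctrl.get_state()
    R=Ro.from_rotvec(s["tool_rot"])
    y=np.radians(yaw)
    xh=np.array([np.cos(y),np.sin(y),0]);t=np.radians(tilt)
    X=np.array([0,0,-1.])*np.cos(t)-xh*np.sin(t)
    best=None
    for sg in(1,-1):
        Y=sg*np.array([-np.sin(y),np.cos(y),0]);Z=np.cross(X,Y)
        G=Ro.from_matrix(np.c_[X,Y,Z]);d=(R.inv()*G).as_rotvec(degrees=True)
        if best is None or np.linalg.norm(d)<np.linalg.norm(best): best=d
    tr=R.inv().apply(np.array(pos)-s["position"])
    print("pos",s["position"].round(4),"axes(cols)\n",R.as_matrix().round(3))
    print("travel units",(tr/.3).round(3),"norm mm",np.linalg.norm(tr)*1000,"rot units",(best/5).round(2))
E
python3 - <<'E'
from h import *
goal([.42,-.03,.2],-6.5)
E
```

```text
pos [0.2773 0.5877 0.2222] axes(cols)
 [[-0.     0.427  0.904]
 [-0.001  0.904 -0.427]
 [-1.    -0.001  0.   ]]
travel units [ 0.075 -1.659  1.309] norm mm 634.3890835684524 rot units [-3.75 -0.    0.01]
```

```bash
python3 -m jog '[{"rot":[-0.95,0,0],"travel":[0,-0.12,0.11],"jaw":0.1},{"rot":[-0.95,0,0],"travel":[0,-0.12,0.11],"jaw":0.1},{"rot":[-0.95,0,0],"travel":[0,-0.12,0.11],"jaw":0.1},{"rot":[-0.9,0,0],"travel":[0,-0.12,0.11],"jaw":0.1}]'
python3 - <<'E'
from h import *
goal([.46,-.05,.24],-6.5)
E
```

```text
time: 0.7
position: [0.3578, 0.409, 0.2227]
tool_rot: [0.086, 1.569, -0.085]
ft_force: [1.2, -0.7, -0.1]
grip_width: 0.635
pos [0.3578 0.409  0.2227] axes(cols)
 [[ 0.     0.109  0.994]
 [ 0.     0.994 -0.109]
 [-1.     0.     0.   ]]
travel units [-0.058 -1.484  0.505] norm mm 470.55821365306355 rot units [ 0.05  0.   -0.  ]
```

```bash
python3 -m jog '[{"rot":[0,0,0],"travel":[0,-0.15,0.05],"jaw":0.1},{"rot":[0,0,0],"travel":[0,-0.15,0.05],"jaw":0.1},{"rot":[0,0,0],"travel":[0,-0.15,0.05],"jaw":0.1},{"rot":[0,0,0],"travel":[0,-0.15,0.05],"jaw":0.1},{"rot":[0,0,0],"travel":[0,-0.15,0.05],"jaw":0.1},{"rot":[0,0,0],"travel":[0,-0.15,0.05],"jaw":0.1},{"rot":[0,0,0],"travel":[0,-0.15,0.05],"jaw":0.1},{"rot":[0,0,0],"travel":[0,-0.15,0.05],"jaw":0.1}]'; python3 -m jog '[{"rot":[0,0,0],"travel":[-0.06,-0.14,0.05],"jaw":0.1},{"rot":[0,0,0],"travel":[0,-0.14,0.05],"jaw":0.1},{"rot":[0,0,0],"travel":[0,0,0],"jaw":0.1},{"rot":[0,0,0],"travel":[0,0,0],"jaw":0.1}]'
cat >> h.py <<'E'
def wcast(uv,z,s):
    m=ctrl.camera_model("wrist");K=m["mtx"];H=m["hand_eye"]
    R=Ro.from_rotvec(s["tool_rot"]).as_matrix()
    uv=np.atleast_2d(uv).astype(float)
    d=np.c_[(uv[:,0]-K[0,2])/K[0,0],-(uv[:,1]-K[1,2])/K[1,1],-np.ones(len(uv))]@H[:3,:3].T@R.T
    c=R@H[:3,3]+s["position"]
    return c+d*((np.asarray(z)-c[2])/d[:,2])[:,None]
def wshot(name):
    import pickle
    s=ctrl.get_state();im=ctrl.get_image("wrist");cv2.imwrite(f"pics/{name}.png",im[:,:,::-1])
    pickle.dump((s,im),open(f"pics/{name}.pkl","wb"));return s,im
def blobs(m,lo=20,hi=9000):
    c,l,st,ce=cv2.connectedComponentsWithStats(m)
    return l,[(i,st[i].tolist(),ce[i].round(1).tolist()) for i in range(1,c) if lo<st[i][4]<hi]
E
python3 - <<'E'
from h import *
s,im=wshot("w1");print(s["position"],s["tool_rot"])
print(blobs(blue(im))[1])
E
```

```text
time: 1.5
position: [0.4362, 0.0375, 0.2229]
tool_rot: [0.09, 1.568, -0.088]
ft_force: [0.6, -0.6, -0.4]
grip_width: 0.448
time: 1.9
position: [0.4563, -0.048, 0.2406]
tool_rot: [0.092, 1.569, -0.091]
ft_force: [0.5, 0.6, 0.2]
grip_width: 0.447
[ 0.4562585  -0.0480139   0.24059422] [ 0.09191308  1.56886548 -0.09053513]
[(1, [394, 53, 112, 76, 1936], [451.8, 91.8]), (3, [399, 63, 6, 11, 30], [401.0, 67.1]), (19, [603, 145, 37, 65, 1381], [626.7, 179.6]), (22, [285, 146, 83, 101, 1759], [325.5, 193.7]), (53, [599, 176, 14, 26, 73], [605.0, 188.7]), (57, [130, 195, 84, 54, 804], [167.9, 217.8])]
```

View pics/w1.png

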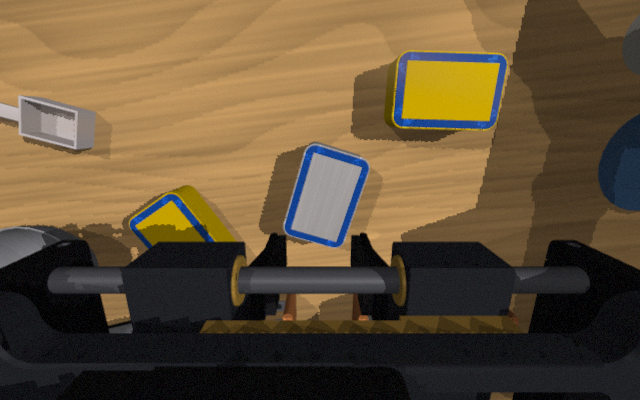

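```bash
cat >> h.py <<'E'
def wtin(s,im,near=None,lo=300):
    l,b=blobs(blue(im),lo)
    for i,st,ce in b:
        P=wcast(np.argwhere(l==i)[:,::-1],.05,s)[:,:2]
        r=cv2.minAreaRect((P*1000).astype(np.float32))
        print(st,np.round(r[0],1),np.round(r[1],1),round(r[2],1))
E
python3 - <<'E'
from h import *
import pickle
s,im=pickle.load(open("pics/w1.pkl","rb"))
wtin(s,im)
print(wcast([(289,318),(359,318)],.06,s))
E
python3 -m jog '[{"rot":[0,0,0],"travel":[-0.02,0,0.14],"jaw":0.1},{"rot":[0,0,0],"travel":[-0.02,0,0.14],"jaw":0.1},{"rot":[0,0,0],"travel":[-0.02,0,0.14],"jaw":0.1},{"rot":[0,0,0],"travel":[-0.02,0,0.14],"jaw":0.1},{"rot":[0,0,0],"travel":[0,0,0.05],"jaw":0.1},{"rot":[0,0,0],"travel":[0,0,0],"jaw":0.1},{"rot":[0,0,0],"travel":[0,0,0],"jaw":0.1}]'
python3 - <<'E'
from h import *
s,im=wshot("w2");print(s["position"],s["tool_rot"])
wtin(s,im)
E
```

```text
[394, 53, 112, 76, 1936] [366.5 109.5] [119.1  78.4] 81.7
[603, 145, 37, 65, 1381] [495.7 322.3] [89.2 42.3] 10.3
[285, 146, 83, 101, 1759] [475.5 -43.7] [ 79.1 119.6] 66.4
[130, 195, 84, 54, 804] [ 496.9 -248.7] [80.8 78.7] 26.5
[[ 0.63724787 -0.11202505  0.06      ]
 [ 0.64854664 -0.01578526  0.06      ]]
time: 2.65
position: [0.6375, -0.0665, 0.2636]
tool_rot: [0.088, 1.571, -0.087]
ft_force: [-0.2, 0.2, 0.3]
grip_width: 0.452
[ 0.63751167 -0.06648045  0.26357655] [ 0.0879188   1.57133712 -0.08729982]
[280, 0, 76, 104, 1283] [487.8 -48.8] [78.7 95.7] 66.3
[354, 0, 17, 44, 307] [459.7   1.8] [16.3 43.6] 82.5
[618, 0, 22, 69, 964] [508.6 306.8] [77.7 23.1] 10.4
[113, 38, 107, 116, 1860] [ 515.3 -240.4] [119.6  78.4] 26.5
[303, 240, 39, 21, 562] [736.8 -74.4] [53.7 30.7] 83.6
```

View pics/w2.png

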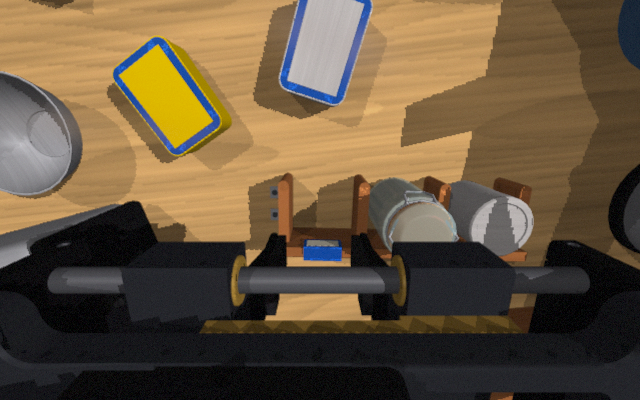

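Run:
```python
import cv2
im=cv2.imread("pics/w2.png")[165:270,260:400]
cv2.imwrite("pics/w2z.png",cv2.resize(im,None,fx=5,fy=5,interpolation=2))
im=cv2.imread("pics/w2.png")[165:270,400:540]
cv2.imwrite("pics/w2y.png",cv2.resize(im,None,fx=5,fy=5,interpolation=2))
```

```text
(no output)
```

View pics/w2z.png

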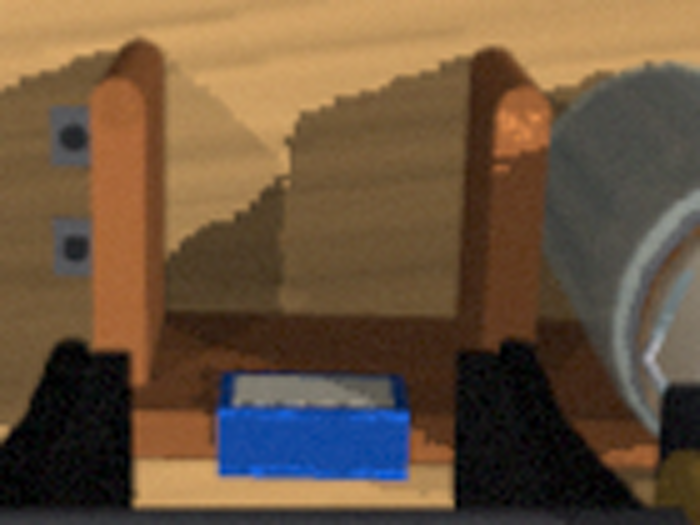

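View pics/w2y.png

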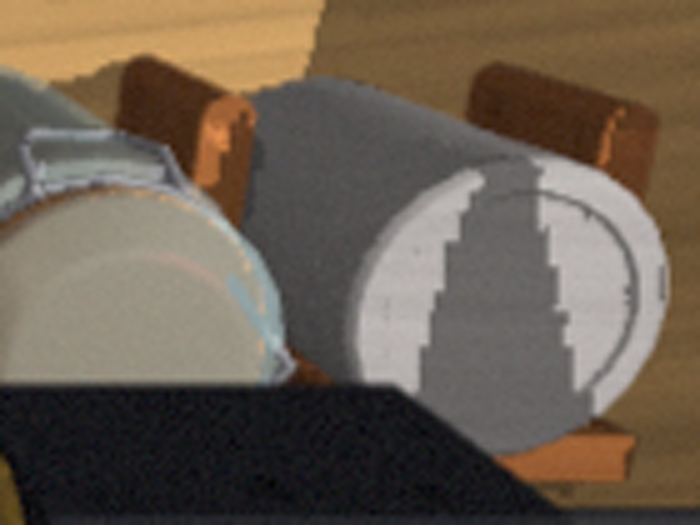

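Run:
```python
from h import *
import pickle
s,im=pickle.load(open("pics/w2.pkl","rb"))
a=[(118,78),(522,87)];b=[(230,95),(632,104)]
uv=np.r_[(np.array(a)+.5)/5-.5+(260,165),(np.array(b)+.5)/5-.5+(400,165)]
P=wcast(uv,.06,s)[:,:2];print(P.round(4),np.diff(P,axis=0).round(4))
ys=np.array([-157.5,-52.5,52.5,157.5])/1e3
A=np.c_[np.ones(4),ys];c,*_=np.linalg.lstsq(A,P,rcond=None);yh=c[1];print("scale",np.linalg.norm(yh))
yh/=np.linalg.norm(yh);xh=np.array([yh[1],-yh[0]]);yaw=np.degrees(np.arctan2(xh[1],xh[0]))
O=c[0]+.085*xh;H=O-.105*yh-.0625*xh;print("yaw",yaw,"O",O,"home",H)
t=np.array([.4758,-.0436])-H;print("tin in home",t@xh,t@yh)
# jar lid
print("jar lid", (wcast([(419,235)],.147,s)[0,:2]-O)@np.c_[xh,yh])
# divider left inner line
l=(np.array([(118,110),(122,340)])+.5)/5-.5+(260,165);d=np.diff(wcast(l,.06,s)[:,:2],axis=0)[0];print("div yaw",np.degrees(np.arctan2(d[1],d[0])))
lb=(np.array([(225,372),(405,376)])+.5)/5-.5+(260,165);p=wcast(lb,.08,s)[:,:2];print(p,(p-O)@np.c_[xh,yh])
goal([.36,-.03,.2],yaw)
```

```text
[[ 0.6297 -0.1129]
 [ 0.6436 -0.0102]
 [ 0.6574  0.0938]
 [ 0.6714  0.1966]] [[0.0139 0.1027]
 [0.0138 0.104 ]
 [0.0139 0.1028]]
scale 0.9922017421854705
yaw -7.65483128947714 O [0.73478824 0.03047235] home [ 0.65885869 -0.06526663]
tin in home -0.1843134654673094 -0.002910762770093529
jar lid [-0.04813282 -0.00663747]
div yaw -7.3385108909554715
[[ 0.70501609 -0.09383519]
 [ 0.71127522 -0.04804262]] [[-0.01294846 -0.12716558]
 [-0.0128449  -0.08094734]]
pos [ 0.6372 -0.0669  0.2641] axes(cols)
 [[-0.001  0.112  0.994]
 [ 0.001  0.994 -0.112]
 [-1.     0.001 -0.002]]
travel units [ 0.215  0.019 -0.932] norm mm 286.89691675759764 rot units [ 0.25 -0.02 -0.01]
```

```bash
python3 -m jog '[{"rot":[0.2,0,0],"travel":[0,0,-0.14],"jaw":0.54},{"rot":[0,0,0],"travel":[0.03,0,-0.14],"jaw":0.54},{"rot":[0,0,0],"travel":[0.03,0,-0.14],"jaw":0.54},{"rot":[0,0,0],"travel":[0.06,0,-0.14],"jaw":0.54},{"rot":[0,0,0],"travel":[0.08,0,-0.14],"jaw":0.54},{"rot":[0,0,0],"travel":[0.08,0,-0.13],"jaw":0.54},{"rot":[0,0,0],"travel":[0,0,0],"jaw":0.54},{"rot":[0,0,0],"travel":[0,0,0],"jaw":0.54}]'
python3 - <<'E'
from h import *
goal([.387,-.028,.12],-7.6)
print(ctrl.get_state()["joint_positions"].round(2))
E
```

```text
time: 3.5
position: [0.3895, -0.0357, 0.1801]
tool_rot: [0.103, 1.568, -0.1]
ft_force: [0.4, -0.6, 0.5]
grip_width: 0.231
pos [ 0.3895 -0.0357  0.1801] axes(cols)
 [[ 0.001  0.129  0.992]
 [ 0.002  0.992 -0.129]
 [-1.     0.002  0.   ]]
travel units [ 0.201  0.024 -0.012] norm mm 60.68240160853365 rot units [ 0.04  0.   -0.03]
[-0.53 -0.27  0.48  2.11  0.13  1.27  1.34]
```

```bash
python3 -m jog '[{"rot":[0,0,0],"travel":[0.1,0.01,0],"jaw":0.54},{"rot":[0,0,0],"travel":[0.1,0.01,-0.01],"jaw":0.54},{"rot":[0,0,0],"travel":[0,0,0],"jaw":0.54},{"rot":[0,0,0],"travel":[0,0,0],"jaw":0.54}]'
python3 - <<'E'
from h import *
goal([.387,-.028,.07],-7.6)
print(ctrl.get_state()["joint_positions"].round(2))
E
```

```text
time: 3.9
position: [0.3902, -0.0302, 0.1218]
tool_rot: [0.103, 1.567, -0.103]
ft_force: [0.6, -0.3, 0.1]
grip_width: 0.225
pos [ 0.3902 -0.0302  0.1218] axes(cols)
 [[ 0.001  0.131  0.991]
 [-0.     0.991 -0.131]
 [-1.    -0.     0.001]]
travel units [ 0.173  0.006 -0.012] norm mm 51.93428530286724 rot units [0.02 0.02 0.  ]
[-0.54 -0.21  0.5   2.19  0.11  1.14  1.35]
```

```bash
python3 -m jog '[{"rot":[0,0,0],"travel":[0.08,0,-0.01],"jaw":0.54},{"rot":[0,0,0],"travel":[0.08,0,0],"jaw":0.54},{"rot":[0,0,0],"travel":[0,0,0],"jaw":0.54},{"rot":[0,0,0],"travel":[0,0,0],"jaw":0.54}]'
python3 - <<'E'
from h import *
goal([.387,-.028,.018],-7.6)
print(ctrl.get_state()["joint_positions"].round(2))
s,im=wshot("w3");cv2.imwrite("pics/side3.png",ctrl.get_image("side")[:,:,::-1])
E
```

```text
time: 4.3
position: [0.3876, -0.0297, 0.0742]
tool_rot: [0.103, 1.566, -0.103]
ft_force: [0.0, -0.1, -0.8]
grip_width: 0.228
pos [ 0.3876 -0.0297  0.0742] axes(cols)
 [[ 0.002  0.131  0.991]
 [-0.     0.991 -0.131]
 [-1.     0.     0.002]]
travel units [ 0.187  0.005 -0.003] norm mm 56.26247300591974 rot units [ 0.02  0.02 -0.  ]
[-0.54 -0.14  0.52  2.25  0.08  1.02  1.37]
```

View pics/side3.png

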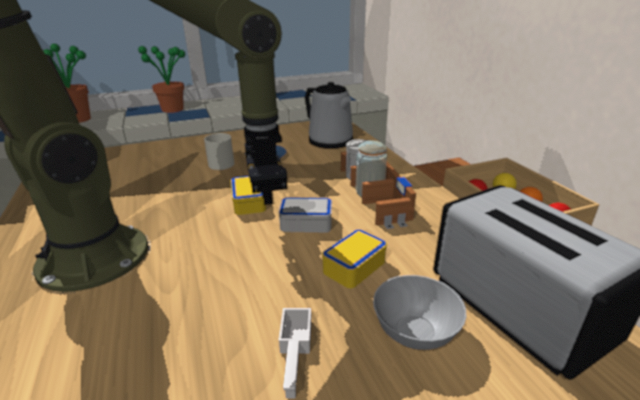

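```bash
python3 -m jog '[{"rot":[0,0,0],"travel":[0.09,0,0],"jaw":0.54},{"rot":[0,0,0],"travel":[0.09,0,0],"jaw":0.54},{"rot":[0,0,0],"travel":[0,0,0],"jaw":0.54},{"rot":[0,0,0],"travel":[0,0,0],"jaw":0.54}]'
python3 - <<'E'
from h import *
goal([.387,-.028,.018],-7.6)
E
```

```text
time: 4.8
position: [0.3868, -0.0297, 0.0196]
tool_rot: [0.103, 1.568, -0.103]
ft_force: [-0.0, -0.3, 0.6]
grip_width: 0.229
pos [ 0.3868 -0.0297  0.0196] axes(cols)
 [[ 0.001  0.131  0.991]
 [-0.     0.991 -0.131]
 [-1.    -0.     0.001]]
travel units [ 0.005  0.006 -0.   ] norm mm 2.341290308639976 rot units [0.02 0.01 0.  ]
```

```bash
python3 -m jog '[{"rot":[0,0,0],"travel":[0.005,0,0.03],"jaw":0.54},{"rot":[0,0,0],"travel":[0,0,0.03],"jaw":0.54},{"rot":[0,0,0],"travel":[0,0,0.03],"jaw":0.54},{"rot":[0,0,0],"travel":[0,0,0.03],"jaw":0.54},{"rot":[0,0,0],"travel":[0,0,0.03],"jaw":0.54},{"rot":[0,0,0],"travel":[0,0,0.03],"jaw":0.54},{"rot":[0,0,0],"travel":[0,0,0],"jaw":0.54}]'
cat >> h.py <<'E'
HOME=np.array([.6595,-.065]);YAW=-7.6
def home(p):
    a=np.radians(YAW);x=np.array([np.cos(a),np.sin(a)]);y=np.array([-x[1],x[0]])
    d=np.asarray(p)[:2]-HOME;return np.array([d@x,d@y])
def look(k,box):
    for n in("scene","side"):
        im=ctrl.get_image(n);cv2.imwrite(f"pics/{n}_{k}.png",im[:,:,::-1])
        x0,y0,x1,y1=box[n];N,r,b=tin(n,im,box[n])
        e=b[1]-b[0] if np.linalg.norm(b[1]-b[0])>np.linalg.norm(b[2]-b[1]) else b[2]-b[1]
        a=(np.degrees(np.arctan2(e[1],e[0]))+90)%180-90
        print(n,N,"c",np.round(r[0],1),"size",np.round(r[1],1),"yaw rel",round(a-YAW,1),"home xy mm",(home(np.array(r[0])/1e3)*1e3).round(1))
        z=im[y0-20:y1+40,x0-30:x1+40]
        cv2.imwrite(f"pics/{n}_{k}z.png",cv2.resize(z,None,fx=4,fy=4,interpolation=2)[:600,:800,::-1])
    s=ctrl.get_state();print("tcp home mm",(home(s["position"])*1e3).round(1),s["position"][2].round(4))
E
python3 - <<'E'
from h import *
look("4",dict(scene=(270,150,350,228),side=(270,185,358,240)))
E
```

```text
time: 5.5
position: [0.4417, -0.037, 0.0173]
tool_rot: [0.102, 1.566, -0.104]
ft_force: [0.2, 0.2, 0.1]
grip_width: 0.229
scene 212 c [520.2 -39.1] size [ 78.4 121.6] yaw rel -7.9 home xy mm [-141.5    7.3]
side 109 c [ 549.2 -111.8] size [113.5 146.8] yaw rel -64.2 home xy mm [-103.1  -61. ]
tcp home mm [-221.   -1.] 0.0171
```

View pics/scene_4z.png

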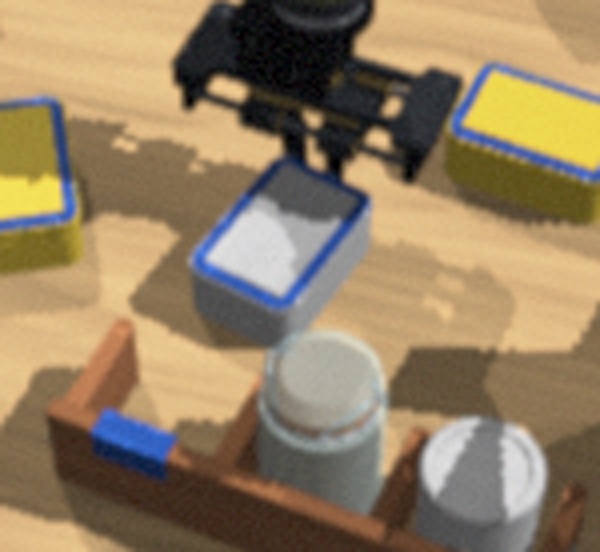

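View pics/side_4z.png

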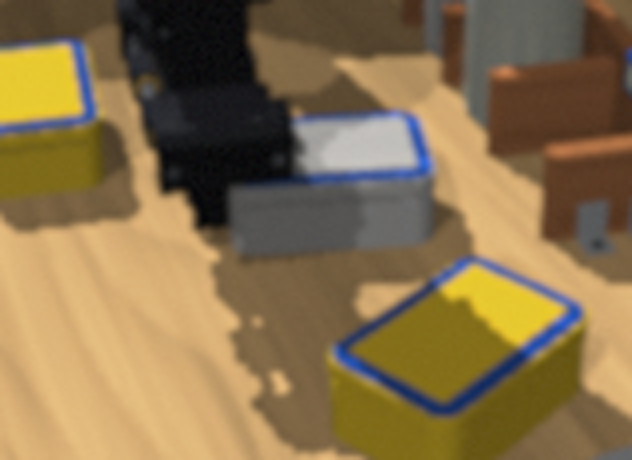

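```bash
python3 -m jog '[{"rot":[0,0,0],"travel":[0,0,-0.05],"jaw":0.54},{"rot":[0,0,0],"travel":[-0.14,0,0],"jaw":1},{"rot":[0,0,0],"travel":[-0.16,0,0],"jaw":1},{"rot":[0,0,0],"travel":[-0.16,0,0],"jaw":1},{"rot":[0,0,0],"travel":[-0.16,0,0.1],"jaw":1},{"rot":[0,0,0],"travel":[0,0,0.1],"jaw":1},{"rot":[0,0,0],"travel":[0,0,0],"jaw":1},{"rot":[0,0,0],"travel":[0,0,0],"jaw":1}]'
cat >> h.py <<'E'
def wl(k):
    s,im=wshot(k)
    l,b=blobs(blue(im),300)
    for i,st,ce in b:
        P=wcast(np.argwhere(l==i)[:,::-1],.05,s)[:,:2]
        r=cv2.minAreaRect((P*1000).astype(np.float32));b=cv2.boxPoints(r)
        e=b[1]-b[0] if np.linalg.norm(b[1]-b[0])>np.linalg.norm(b[2]-b[1]) else b[2]-b[1]
        a=(np.degrees(np.arctan2(e[1],e[0]))+90)%180-90
        print(st,"c",np.round(r[0],1),"size",np.round(r[1],1),"yaw rel",round(a-YAW,1),"home xy mm",(home(np.array(r[0])/1e3)*1e3).round(1))
    print("tcp home mm",(home(s["position"])*1e3).round(1),s["position"].round(4))
E
python3 - <<'E'
from h import *
wl("w5")
E
```

```text
time: 6.4
position: [0.4803, -0.0421, 0.1969]
tool_rot: [0.103, 1.569, -0.103]
ft_force: [-0.1, -0.0, -0.9]
grip_width: 0.004
[397, 13, 132, 90, 2933] c [366.7 109.7] size [119.3  78.6] yaw rel 89.4 home xy mm [-313.3  134.4]
[290, 170, 79, 72, 1429] c [501.8 -35.8] size [78.8 85.2] yaw rel -7.8 home xy mm [-160.1    8. ]
[96, 186, 110, 81, 1362] c [ 508.5 -242.7] size [106.7  78.8] yaw rel 34.2 home xy mm [-126.2 -196.1]
tcp home mm [-180.6   -1. ] [ 0.4803 -0.0421  0.1969]
```

View pics/w5.png

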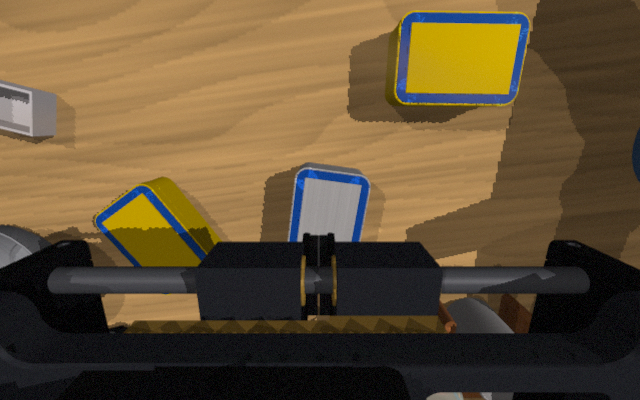

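Run:
```python
from h import *
a=np.radians(YAW);x=np.array([np.cos(a),np.sin(a)]);y=np.array([-x[1],x[0]])
p=HOME-.179*x+.082*y
print(p);goal([*p,.02],YAW)
```

```text
[0.49291744 0.03995357]
pos [ 0.4797 -0.0421  0.1966] axes(cols)
 [[-0.002  0.131  0.991]
 [-0.     0.991 -0.131]
 [-1.    -0.    -0.002]]
travel units [0.589 0.277 0.009] norm mm 195.16684362704407 rot units [ 0.02 -0.02  0.  ]
```

```bash
python3 -m jog '[{"rot":[0,0,0],"travel":[0,0.14,0.005],"jaw":1},{"rot":[0,0,0],"travel":[0,0.138,0.005],"jaw":1},{"rot":[0,0,0],"travel":[0.15,0,0],"jaw":1},{"rot":[0,0,0],"travel":[0.15,0,0],"jaw":1},{"rot":[0,0,0],"travel":[0.15,0,0],"jaw":1},{"rot":[0,0,0],"travel":[0.14,0,0],"jaw":1},{"rot":[0,0,0],"travel":[0,0,0],"jaw":1},{"rot":[0,0,0],"travel":[0,0,0],"jaw":1}]'
python3 - <<'E'
from h import *
look("6",dict(scene=(270,160,350,228),side=(270,185,358,240)))
E
```

```text
time: 7.25
position: [0.4936, 0.04, 0.0206]
tool_rot: [0.103, 1.57, -0.104]
ft_force: [-0.8, 0.6, 0.9]
grip_width: 0.005
scene 191 c [521.5 -39.1] size [ 77.3 119.3] yaw rel -8.2 home xy mm [-140.2    7.4]
side 153 c [503.1 -98.2] size [206.9 117.1] yaw rel 82.7 home xy mm [-150.6  -53.6]
tcp home mm [-175.7   83. ] 0.0228
```

View pics/scene_6z.png

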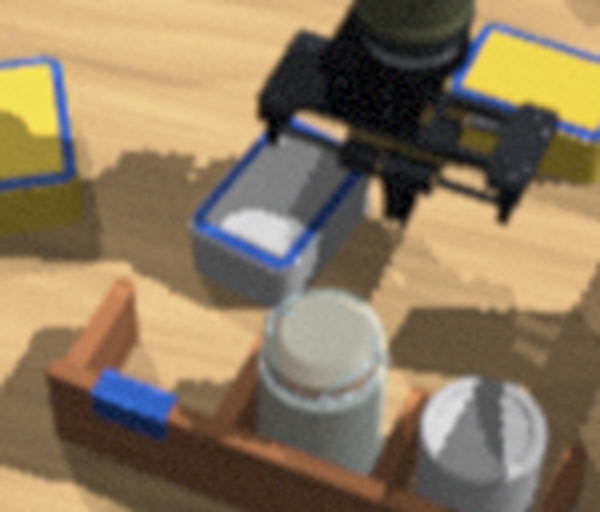

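```bash
python3 -m jog '[{"rot":[0,0,0],"travel":[0,-0.02,0],"jaw":1},{"rot":[0,0,0],"travel":[0,-0.02,0],"jaw":1},{"rot":[0,0,0],"travel":[0,-0.02,0],"jaw":1},{"rot":[0,0,0],"travel":[0,-0.02,0],"jaw":1},{"rot":[0,0,0],"travel":[0,0,0],"jaw":1},{"rot":[0,0,0],"travel":[0,0,0],"jaw":1}]'
python3 - <<'E'
from h import *
look("7",dict(scene=(270,160,350,228),side=(270,185,358,240)))
E
```

```text
time: 7.95
position: [0.4915, 0.0159, 0.0205]
tool_rot: [0.103, 1.568, -0.104]
ft_force: [-0.1, -0.0, 0.5]
grip_width: 0.007
scene 189 c [523.9 -46.9] size [ 79.  117.2] yaw rel -3.4 home xy mm [-136.8   -0. ]
side 150 c [ 503.6 -104.2] size [193.  119.4] yaw rel 80.2 home xy mm [-149.4  -59.5]
tcp home mm [-177.4   58.2] 0.0203
```

View pics/scene_7z.png

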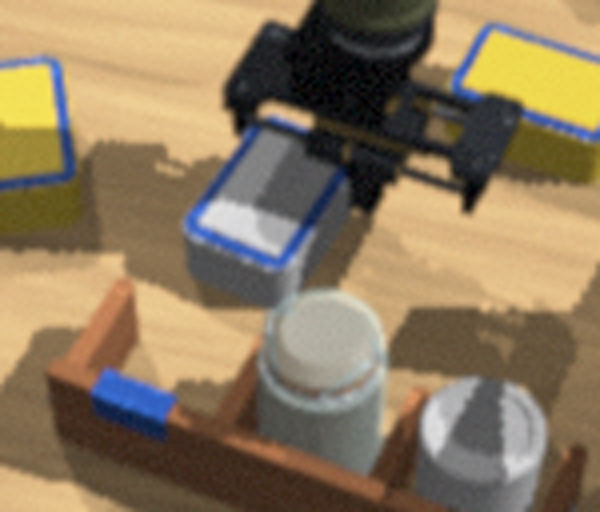

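```bash
python3 -m jog '[{"rot":[0,0,0],"travel":[0,0.05,0],"jaw":1},{"rot":[0,0,0],"travel":[-0.16,0,0],"jaw":1},{"rot":[0,0,0],"travel":[-0.16,0,0],"jaw":1},{"rot":[0,0,0],"travel":[-0.16,0,0],"jaw":0.31},{"rot":[0,0,0],"travel":[0,-0.125,-0.09],"jaw":0.31},{"rot":[0,0,0],"travel":[0,-0.12,-0.09],"jaw":0.31},{"rot":[0,0,0],"travel":[0,0,0],"jaw":0.31},{"rot":[0,0,0],"travel":[0,0,0],"jaw":0.31}]'
python3 - <<'E'
from h import *
wl("w8")
E
```

```text
time: 8.85
position: [0.4304, -0.0338, 0.1648]
tool_rot: [0.105, 1.567, -0.102]
ft_force: [1.1, 0.4, 0.6]
grip_width: 0.321
[399, 66, 141, 91, 2981] c [366.7 109.4] size [120.1  78.1] yaw rel 90.0 home xy mm [-313.3  134.1]
[286, 227, 74, 15, 535] c [465.5 -35.4] size [75.5 11.3] yaw rel 84.8 home xy mm [-196.3    3.6]
[93, 240, 60, 27, 542] c [ 459.8 -247.7] size [63.3 28.1] yaw rel 92.7 home xy mm [-173.8 -207.6]
tcp home mm [-231.2    0.6] [ 0.4304 -0.0338  0.1648]
```

View pics/w8.png

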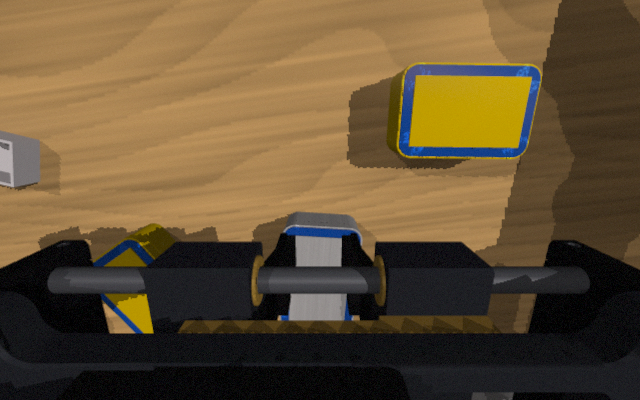

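```bash
python3 -m jog '[{"rot":[0,0,0],"travel":[0.16,0,0],"jaw":0.31},{"rot":[0,0,0],"travel":[0.16,0,0],"jaw":0.31},{"rot":[0,0,0],"travel":[0.16,0,0],"jaw":0.31},{"rot":[0,0,0],"travel":[0,0,0],"jaw":0.31},{"rot":[0,0,0],"travel":[0,0,0.03],"jaw":0.31},{"rot":[0,0,0],"travel":[0,0,0.03],"jaw":0.31},{"rot":[0,0,0],"travel":[0,0,0.03],"jaw":0.31}]'
python3 -m jog '[{"rot":[0,0,0],"travel":[0,0,0.03],"jaw":0.31},{"rot":[0,0,0],"travel":[0,0,0.03],"jaw":0.31},{"rot":[0,0,0],"travel":[0,0,0],"jaw":0.31}]'
python3 - <<'E'
from h import *
look("9",dict(scene=(265,160,350,233),side=(290,185,368,240)))
goal([.5,-.05,.018],YAW)
E
```

```text
time: 9.6
position: [0.46, -0.0376, 0.0227]
tool_rot: [0.103, 1.565, -0.101]
ft_force: [-2.1, -0.6, 1.4]
grip_width: 0.34
time: 9.9
position: [0.4775, -0.0406, 0.0214]
tool_rot: [0.103, 1.565, -0.103]
ft_force: [-0.4, -0.1, -0.6]
grip_width: 0.344
scene 226 c [552.3 -47.1] size [ 78.5 122.2] yaw rel 0.6 home xy mm [-108.6    3.6]
side 127 c [ 557.4 -117.1] size [124.9 171.7] yaw rel -76.4 home xy mm [-94.3 -65.1]
tcp home mm [-1.854e+02 -1.000e-01] 0.0208
pos [ 0.4758 -0.0406  0.0208] axes(cols)
 [[ 0.001  0.131  0.991]
 [-0.     0.991 -0.131]
 [-1.    -0.     0.001]]
travel units [ 0.009 -0.02   0.084] norm mm 26.14057533801519 rot units [0.02 0.02 0.  ]
```

View pics/scene_9z.png

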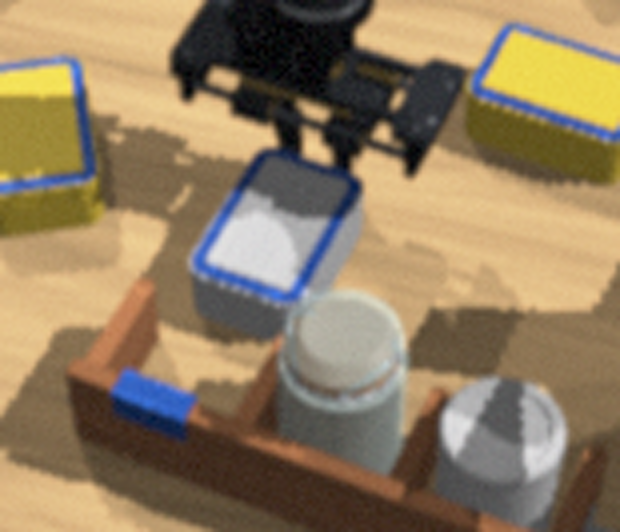

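View pics/side_9z.png

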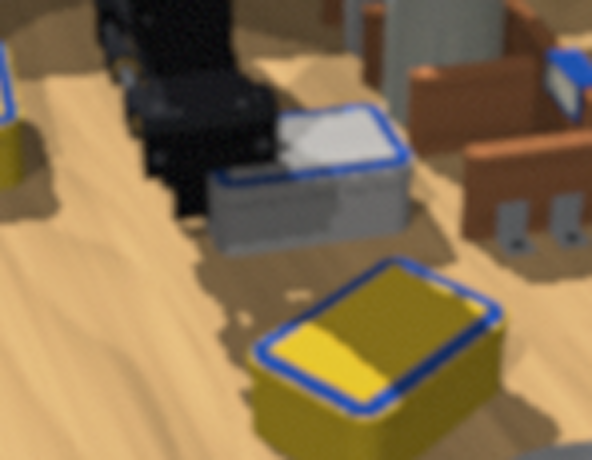

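```bash
python3 -m jog '[{"rot":[0,0,0],"travel":[0.008,0,0.03],"jaw":0.31},{"rot":[0,0,0],"travel":[0,0,0.03],"jaw":0.31},{"rot":[0,0,0],"travel":[0,0,0.03],"jaw":0.31},{"rot":[0,0,0],"travel":[0,0,0.03],"jaw":0.31}]'
python3 -m jog '[{"rot":[0,0,0],"travel":[0,0,0.03],"jaw":0.31},{"rot":[0,0,0],"travel":[0,0,0],"jaw":0.31}]'
python3 - <<'E'
from h import *
look("10",dict(scene=(265,170,345,232),side=(290,185,380,240)))
E
```

```text
time: 10.4
position: [0.5114, -0.0453, 0.0178]
tool_rot: [0.103, 1.569, -0.103]
ft_force: [-1.0, -0.0, -0.9]
grip_width: 0.343
time: 10.6
position: [0.5216, -0.0467, 0.0183]
tool_rot: [0.102, 1.566, -0.104]
ft_force: [-0.3, -0.6, 0.3]
grip_width: 0.347
scene 236 c [596.2 -52.9] size [ 78. 122.] yaw rel 0.0 home xy mm [-64.4   3.6]
side 108 c [ 567. -104.] size [230.5  85.7] yaw rel 50.5 home xy mm [-86.5 -50.9]
tcp home mm [-140.5   -0.2] 0.0182
```

View pics/scene_10z.png

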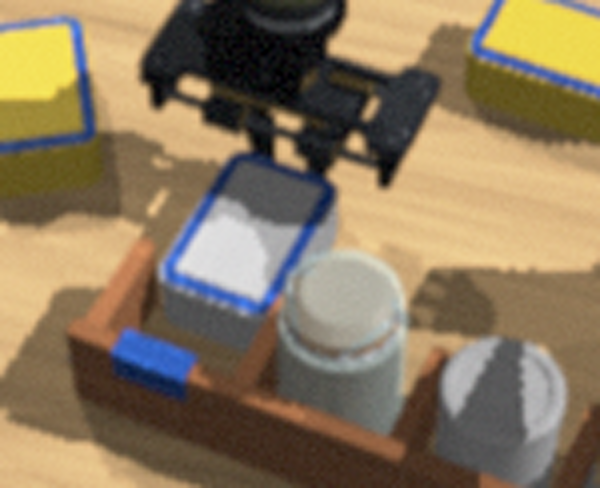

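View pics/side_10z.png

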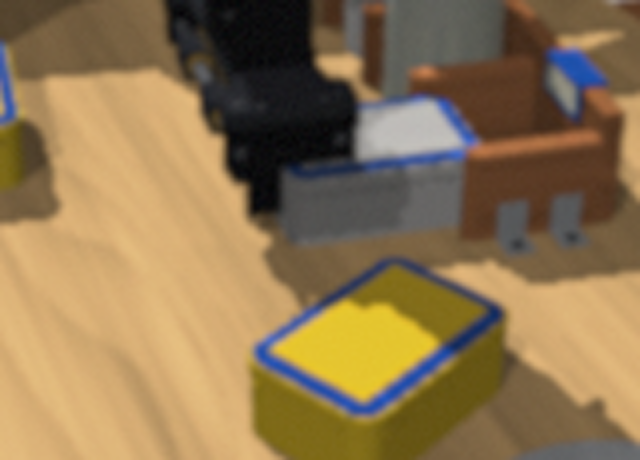

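```bash
python3 -m jog '[{"rot":[0,0,0],"travel":[0,0,0.03],"jaw":0.31},{"rot":[0,0,0],"travel":[0,0,0.03],"jaw":0.31},{"rot":[0,0,0],"travel":[0,0,0.03],"jaw":0.31},{"rot":[0,0,0],"travel":[0,0,0.03],"jaw":0.31}]'
python3 -m jog '[{"rot":[0,0,0],"travel":[0,0,0.03],"jaw":0.31},{"rot":[0,0,0],"travel":[0,0,0.02],"jaw":0.31},{"rot":[0,0,0],"travel":[0,0,0],"jaw":0.31}]'
python3 - <<'E'
from h import *
look("11",dict(scene=(265,170,330,233),side=(320,175,395,240)))
E
```

```text
time: 11.1
position: [0.556, -0.051, 0.018]
tool_rot: [0.103, 1.569, -0.103]
ft_force: [-2.3, 0.1, 0.4]
grip_width: 0.344
time: 11.4
position: [0.5716, -0.0532, 0.0183]
tool_rot: [0.102, 1.567, -0.103]
ft_force: [0.1, 0.2, 1.1]
grip_width: 0.343
scene 171 c [643.6 -60. ] size [ 77.9 118.7] yaw rel -1.4 home xy mm [-16.4   2.9]
side 59 c [ 606.2 -123.6] size [254.5  91.2] yaw rel 59.9 home xy mm [-45.1 -65.2]
tcp home mm [-89.6  -0. ] 0.0182
```

View pics/scene_11z.png

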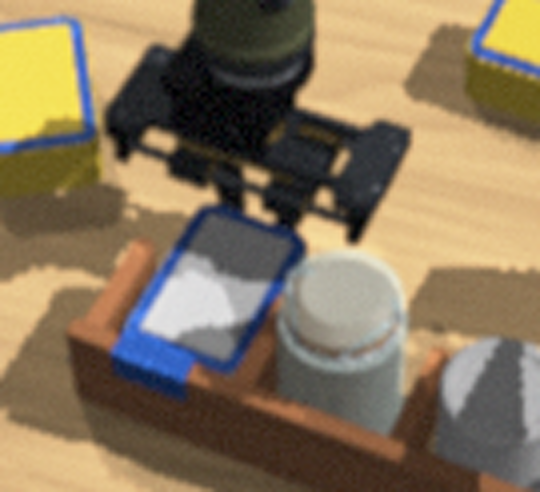

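View pics/side_11z.png

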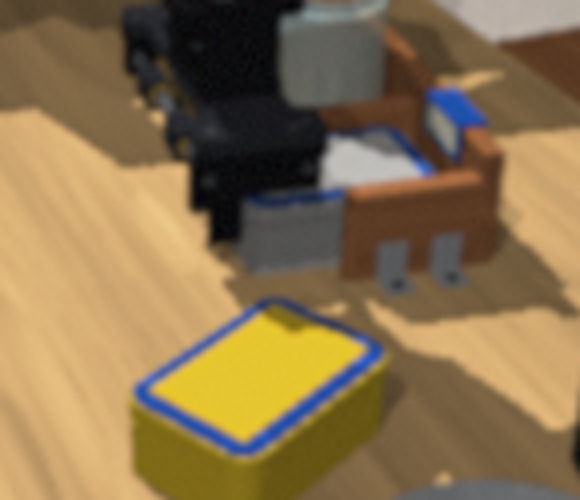

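```bash
python3 -m jog '[{"rot":[0,0,0],"travel":[0,0,0.02],"jaw":0.31},{"rot":[0,0,0],"travel":[0,0,0.02],"jaw":0.31},{"rot":[0,0,0],"travel":[0,0,0],"jaw":0.31}]'
python3 -m jog '[{"rot":[0,0,0],"travel":[0,0,0.007],"jaw":0.31},{"rot":[0,0,0],"travel":[0,0,0],"jaw":0.31}]'
python3 -m jog '[{"rot":[0,0,0],"travel":[0,0,0.006],"jaw":0.31},{"rot":[0,0,0],"travel":[0,0,0],"jaw":0.31}]'
```

```text
time: 11.8
position: [0.5831, -0.0546, 0.0182]
tool_rot: [0.103, 1.567, -0.103]
ft_force: [0.1, 0.5, -0.1]
grip_width: 0.345
time: 12.0
position: [0.5842, -0.0548, 0.0181]
tool_rot: [0.103, 1.568, -0.103]
ft_force: [-1.6, -0.3, -0.3]
grip_width: 0.34
time: 12.2
position: [0.5858, -0.055, 0.018]
tool_rot: [0.103, 1.569, -0.103]
ft_force: [-2.5, 0.6, 0.5]
grip_width: 0.342
```

```bash
for i in 1; do python3 -m jog '[{"rot":[0,0,0],"travel":[0,0,0.006],"jaw":0.31},{"rot":[0,0,0],"travel":[0,0,0],"jaw":0.31}]'; done
python3 -m jog '[{"rot":[0,0,0],"travel":[0,0,0.006],"jaw":0.31},{"rot":[0,0,0],"travel":[0,0,0],"jaw":0.31}]'
```

```text
time: 12.4
position: [0.5858, -0.055, 0.0178]
tool_rot: [0.103, 1.573, -0.102]
ft_force: [-6.4, 1.1, 4.3]
grip_width: 0.346
time: 12.6
position: [0.5857, -0.055, 0.0175]
tool_rot: [0.104, 1.577, -0.102]
ft_force: [-11.4, 1.1, 7.3]
grip_width: 0.344
```

```bash
python3 -m jog '[{"rot":[0,0,0],"travel":[0,0,0.006],"jaw":0.31},{"rot":[0,0,0],"travel":[0,0,0],"jaw":0.31}]'
python3 -m jog '[{"rot":[0,0,0],"travel":[0,0,-0.06],"jaw":0.31},{"rot":[0,0,0],"travel":[0,0,-0.1],"jaw":0.31},{"rot":[0,0,0],"travel":[-0.16,0,0],"jaw":0.31},{"rot":[0,0,0],"travel":[-0.16,0,0],"jaw":0.31},{"rot":[0,0,0],"travel":[-0.16,0,0],"jaw":0.31},{"rot":[0,0,0],"travel":[-0.16,0,0],"jaw":0.31},{"rot":[0,0,0],"travel":[-0.16,0,0.15],"jaw":0.31},{"rot":[0,0,0],"travel":[0,0,0.15],"jaw":0.31}]'
python3 -m jog '[{"rot":[0,0,0],"travel":[0,0,0.15],"jaw":0.31},{"rot":[0,0,0],"travel":[0,0,0.1],"jaw":0.31},{"rot":[0,0,0],"travel":[0,0,0],"jaw":0.31},{"rot":[0,0,0],"travel":[0,0,0],"jaw":0.31}]'
python3 - <<'E'
from h import *
wl("w12")
look("12",dict(scene=(265,170,330,235),side=(320,175,395,240)))
E
```

```text
time: 12.8
position: [0.5856, -0.0549, 0.0172]
tool_rot: [0.105, 1.581, -0.102]
ft_force: [-14.7, 2.0, 10.6]
grip_width: 0.341
time: 13.6
position: [0.6263, -0.0599, 0.255]
tool_rot: [0.105, 1.554, -0.098]
ft_force: [0.9, -0.1, 0.6]
grip_width: 0.348
time: 14.0
position: [0.6967, -0.0701, 0.2457]
tool_rot: [0.102, 1.569, -0.104]
ft_force: [-0.4, -0.1, 0.1]
grip_width: 0.346
[87, 0, 118, 108, 1902] c [ 515.8 -240.4] size [120.1  78.6] yaw rel 34.5 home xy mm [-119.2 -192.9]
[290, 101, 67, 99, 1928] c [659.  -61.9] size [ 79.5 118.1] yaw rel 0.0 home xy mm [-0.9  3.1]
[300, 202, 43, 20, 683] c [734.  -74.1] size [54.4 25.7] yaw rel 90.1 home xy mm [75.   0.9]
tcp home mm [37.5 -0.2] [ 0.6967 -0.0701  0.2457]
scene 161 c [655.3 -61.8] size [ 78.4 107.5] yaw rel -1.0 home xy mm [-4.6  2.7]
side 77 c [589.1 -94.1] size [271.5  86.3] yaw rel 45.8 home xy mm [-66.  -38.1]
tcp home mm [36.7  0.1] 0.2473
```

View pics/w12.png

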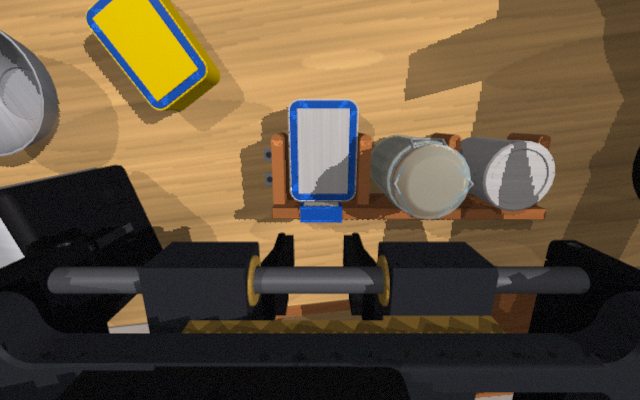

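View pics/side_12.png

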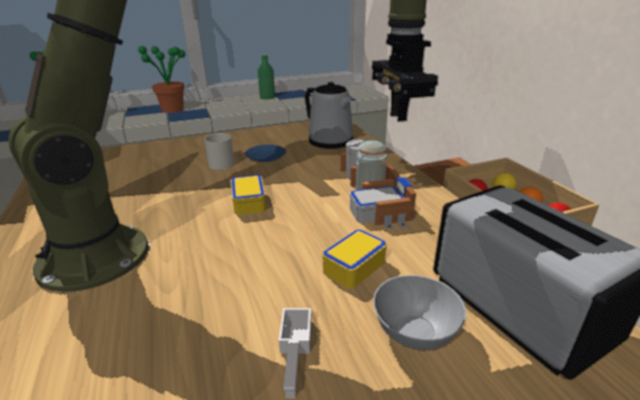

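View pics/side_12z.png

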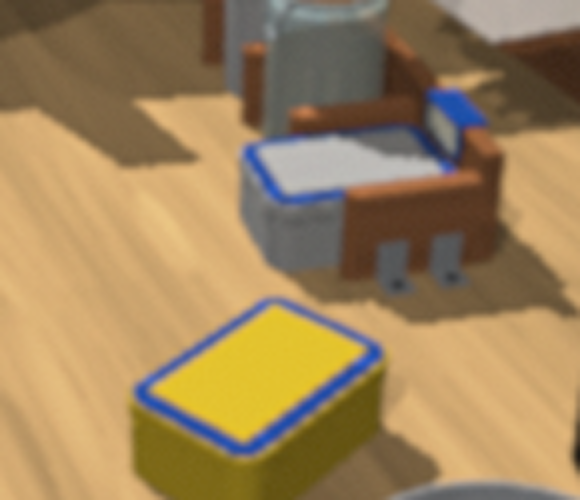

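Run:
```python
import cv2
im=cv2.imread("pics/w12.png")[90:230,255:385]
cv2.imwrite("pics/w12z.png",cv2.resize(im,None,fx=4,fy=4,interpolation=2))
```

```text
(no output)
```

View pics/w12z.png

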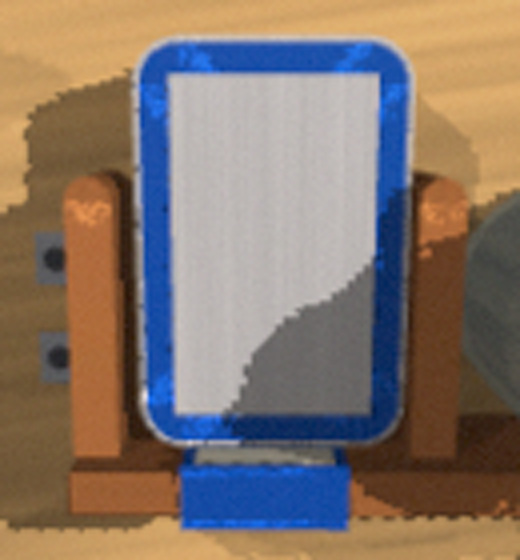

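Run:
```python
from h import *
import pickle
s,im=pickle.load(open("pics/w12.pkl","rb"))
f=lambda p,z:home(wcast((np.array([p])+.5)/4-.5+(255,90),z,s)[0])*1e3
print("noses",f((93,174),.06),f((442,176),.06),"rear",f((273,38),.05),"front",f((272,445),.05),"sides",f((135,200),.05),f((411,200),.05))
```

```text
noses [-23.92118454 -49.65939246] [-23.42031389  52.03283338] rear [-61.99037698   2.73612892] front [60.66024235  3.02827506] sides [-15.91463536 -38.65051105] [-15.97189679  44.56304743]
```

Run:
```python
from bench import ctrl
s=ctrl.get_state();print(s["time"],s["position"],s["ft_force"]);print(ctrl.close_job())
```

```text
14.15 [ 0.69586265 -0.06975341  0.24730287] [ 0.05917846 -0.43325259  0.71583529]
the job is handed in; nothing more can be done
None
```

The tin is home in the labelled bay and the job was handed in at 14.15 s. No verdict is reported, so what follows is what I measured.

**What I did:** I pushed the tin from behind with the fingertips. That left it a few millimetres too far left and about 8° off. One push on its left side corrected most of this, and a two-finger push then squared it and drove it to the back board. It was only pushed along the counter, never gripped.

**Last checks:**
- **Contact with the board:** the fingers stopped advancing at x = 0.586 m, and the push force rose to about 15 N, against about 2 N while sliding. I then backed off and raised the tool clear.
- **Final position:** the wrist view puts the tin at x = -0.9 mm and y = +3 mm from home, about 0° off square. Measured against the divider noses in the same picture, y is about +1.7 mm.
- **Surroundings:** the pictures show the other objects standing where they were; I judged this by eye and did not measure their positions.

**Checks that disagreed:**
- The tin's rear end measured 38 mm in front of the noses, where 40 mm was expected. That is within the calibration error.
- The scene camera gave x = -4.6 mm, but the label clip hid part of the rim in that view.
- The side camera's automatic fits were spoiled by the arm, other blue objects and the rack covering part of the rim, so I used that view only by eye.

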